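Stack the rinsed trays in steps

ROBOT

A 7-joint arm with a two-finger parallel gripper is mounted at the origin on a cart in front of the work surface, level with it; the furniture and walls round the work are solid. World frame = base frame: x ahead of the robot, y to its left, z up, the work surface at z = 0. Lengths are in m, angles in rad, forces in N, time in s.
With the tool pointing down it reaches from about 0.35 to 0.9 m from the base axis. Payload 8.1 kg.
Tool frame: the origin (TCP) lies between the finger pads; the fingertips stand 8 mm ahead of it and the grasp point (between the pads) lies 11 mm behind it; z points along the fingers, y is the line along which they close (so a half turn about z gives the same grasp; the last joint's range is limited). The gripper opens to 92 mm and grips with 3 to 60 N. Pads are 19 mm wide; open, the fingers measure 130 mm over their backs; the gripper's body (75 mm by 190 mm) begins 47 mm behind the grasp point.
Start: joints at [-1.211, 0.434, 0.025, 1.573, -0.012, 1.134, -0.075], TCP at [0.279, 0.559, 0.235] pointing down, gripper open.
Joint ranges: [-2.62, 2.62], [-0.44, 2.09], [-1.27, 1.32], [0.08, 2.57], [-1.32, 4.46], [0.12, 2], [-2.74, 2.74]. Speed limits (rad/s): [2.22, 2.22, 3.01, 3.01, 3.14, 3.14, 3.14].

INTERFACE

Orientations are given as a 3x3 rotation matrix whose columns are the frame's x, y, z axes.
In Python, from bench import manip gives the robot as it stands. The module is installed in compiled form; this text tells all that it offers.
- The arm moves only by the tool apply_moves, never from a script. Its argument "series" is a list of rows, each an object of numbers: "grip": the closure in counts, from 0 (fully open) to 255 (shut); "x", "y", "z": the shift along the tool's x, y, z in mm; "wx", "wy", "wz": the turn, a rotation vector about the tool's x, y, z in rad. In form: [{"grip": .., "x": .., "y": .., "z": .., "wx": .., "wy": .., "wz": ..}, ...]. A call has 1 to 12 rows; each row is the pose to reach, as a shift and turn from the pose commanded when the call began, along the tool's axes at that moment; what a row does not reach only later rows make up. A row lasts 1/8 s, in which the tool goes at most 62.5 mm and 10.7 degrees, less where a joint would pass 70% of its speed; a pose out of reach is approached as far as the arm can. A call with a gripper value outside its range is refused whole. The fingers move at their own pace and stop on an object; "squeeze" is the grip in N (left out, the last holds). Time passes only in rows, so rows that repeat a pose let the fingers close. It gives the time, the measured TCP pose, the force, the opening and the grip force at its end, in the units of the state.
- manip.state(): the state, without advancing time (a new reading comes with each control period).
- manip.read_camera(name): name is "scene" or "top" or "wrist"; returns the picture (420x560x3 uint8, red, green, blue); there is no depth.
- manip.camera_model(name): a dict with "mtx" (3x3 intrinsics, pixels), "D" ([k1, k2, p1, p2, k3] as OpenCV has them; the pictures are not rectified), "R" (3x3) and "t" (3): a world point X has camera coordinates R X + t; the wrist camera has in their place "hand_eye" (4x4, takes a point from camera to tool coordinates, whose origin is the TCP and whose axes are the flange's). Camera axes: x right, y down, z forward; pixel columns grow to the right and rows downward; lengths in m; the calibration is good to about 2 mm. A picture is of the moment at which its call begins: read the wrist's pose just before it. camera_model takes no time and is no camera call.
- manip.close_job(): hands the job in; it is judged then, once.
The state is a dict: "time_s": time; "joints": joint angles; "joint_velocities": joint speeds; "effort": joint torques, N m; "ee_pos": TCP position; "tool_rot": TCP orientation; "wrist_force": force on the tool from outside, world axes, zero at the start; "wrist_torque": the same for the moment, N m; "gripper_width": opening from 0.0 (shut) to 1.0 (fully open); "gripper_force": force on a finger pad.
Only numpy, scipy, OpenCV 4.12 (cv2) and the standard library are available. Lean on these libraries where they do the work, as an engineer would, in place of code of your own. Each camera call takes 0.05 s, during which the arm holds its last target. There are 200 camera calls.

TASK

The blue and the white tray have drained on the sloping rack: stack them on the grey tray, each shifted along its length so that air gets in. The blue one goes on the grey one, about 4 cm further back (away from the robot), and the white one on the blue one, about 4 cm forward again so that it is straight above the grey one. Set each down gently so that it rests level on the rim below with the block underneath inside that rim, leave the grey tray where it stands, and do not disturb the mug, tin and steel cup.

Things in the scene. Friction and masses are not known exactly. Their poses are not given: they have to be found in the camera images.
- tray_blue: Blue divided tray, 170 (x) x 140 (y) x 51 mm, 0.2 kg, same either way round. Origin: centre of its underside, z out of the open top. Walls 6 mm, floor top z=11. Block under it (z 0 to 6) 64 x 120 mm, drops inside the rim below. Starts on the rack sloping 30 deg, open top up and towards the robot, +x end far and high; a bar stops the low end, so lift square off the slope 30 mm first.
- tray_white: White divided tray, 170 (x) x 140 (y) x 51 mm, 0.2 kg, same either way round. Origin: centre of its underside, z out of the open top. Walls 6 mm, floor top z=11. Block under it (z 0 to 6) 64 x 120 mm, drops inside the rim below. Starts on the rack sloping 30 deg, open top up and towards the robot, +x end far and high; a bar stops the low end, so lift square off the slope 30 mm first.
- blue_grip (a point): Blue tray's grip: middle of its centre divider, 35 mm above the tray's origin along z. The divider is 12 mm thick, runs along the tray's whole length (x), top at z=41 mm, 10 mm below the rim. One finger goes in each compartment (58 mm wide), closing along y. Part-open the gripper (40 mm): the outer walls are 64 mm from the divider's middle.
- white_grip (a point): White tray's grip: middle of its centre divider, 35 mm above the tray's origin along z. The divider is 12 mm thick, runs along the tray's whole length (x), top at z=41 mm, 10 mm below the rim. One finger goes in each compartment (58 mm wide), closing along y. Part-open the gripper (40 mm): the outer walls are 64 mm from the divider's middle.
- tray_grey: Grey bottom tray, level and loose (0.9 kg) on the worktop: 170 (x) x 140 (y) x 51 mm, flat underside, no block. Origin at the centre of its underside, z up, +x away from the robot (turned up to 23 degrees). Walls, rim and divider as on the other trays. Seated, the blue tray's origin is 45 mm above this origin, the white one's 90 mm.
- grey_rim (a point): Centre of the grey tray's rim, 51 mm above its origin. All rims open 158 (x) x 128 mm (y). The block of the tray above has 4 mm play to each side in y and stops at a shift of 47 mm along x; seated, that tray's flat underside (6 mm above its origin) lies on this rim.
- drain_rack: Steel wire draining rack, fixed, 345 mm wide (y), 200 mm deep, wires up to 125 mm: a 30 degree slope rising away from the robot (+x), two bays with middles 85 mm either side of y=0; blue and white may be in either. Origin on the worktop under its middle. Trays on it reach 170 mm above the worktop.
- mug: Dotted mug, 82 x 114 x 91 mm, bystander behind the work; origin at the centre of its underside.
- tin: Food tin, 76 mm across and 58 mm high, bystander left of the grey tray; origin at the centre of its underside.
- cup: Small steel beaker, 56 mm across and 64 mm high, bystander near the worktop's front edge; origin at the centre of its underside.
Mind the look-alikes: they are no part of the job. There is more than one size of the tray_blue; the one meant has the size given above.

How it is judged:
On the way:
1. the blue tray sits on the grey one, shifted back, its block inside the rim, let go (x of tray_blue in the frame of tray_grey between 0.028 and 0.05 m and y of tray_blue in the frame of tray_grey between -0.009 and 0.009 m and z of tray_blue in the frame of tray_grey between 0.041 and 0.0485 m and angle between the x axis of tray_blue and the x axis of tray_grey, either way round below 0.14 rad and angle between tray_blue's own z axis and vertical below 0.06 rad and contact force between the fingers and tray_blue below 0.1 N), for 0.2 s.
At the end, for the whole second after the job is handed in: Blue seated level on the grey rim, 28 to 50 mm further back along the grey tray, within 9 mm sideways, 8 degrees of parallel; white seated level on the blue rim, within 15 mm of straight above grey, 12 degrees of parallel (either way round); all let go and at rest (x of tray_blue in the frame of tray_grey between 0.028 and 0.05 m and y of tray_blue in the frame of tray_grey between -0.009 and 0.009 m and z of tray_blue in the frame of tray_grey between 0.041 and 0.0485 m and angle between the x axis of tray_blue and the x axis of tray_grey, either way round below 0.14 rad and angle between each of tray_blue, tray_white's own z axis and vertical below 0.06 rad and x of tray_white in the frame of tray_grey between -0.015 and 0.015 m and y of tray_white in the frame of tray_grey between -0.015 and 0.015 m and z of tray_white in the frame of tray_grey between 0.086 and 0.094 m and angle between the x axis of tray_white and the x axis of tray_grey, either way round below 0.22 rad and linear speed of each of tray_blue, tray_white below 0.02 m/s and angle between tray_grey's own z axis and vertical below 0.03 rad); the robot touches nothing.
It fails at once if the grey tray is moved more than 40 mm (distance of tray_grey from where it was at the start of the episode above 0.04 m).
It fails at once if the mug, tin or cup is moved more than 40 mm or knocked over (distance of any of mug, tin, cup from where it was at the start of the episode above 0.04 m or angle between any of mug, tin, cup's own z axis and vertical above 0.5 rad).
It fails at once if a tray is banged or pressed hard on the stack (over 60 N) (contact force between tray_blue and tray_grey above 60 N or contact force between tray_white and tray_blue above 60 N).
It fails at once if the blue or white tray is dropped (falls free from the fingers by about 18 mm or more) ((contact force between the fingers and tray_blue below 0.1 N and linear speed of tray_blue above 0.6 m/s) or (contact force between the fingers and tray_white below 0.1 N and linear speed of tray_white above 0.6 m/s)).
It also fails if it takes over 72 s, if anything falls off the work surface, if the arm or the gripper's body presses on something with over 40 N, if the wrist force passes 120 N, or if a joint passes its speed limit or range.

## Working session

There is one attempt and no reset: what is moved stays moved. The work goes in short steps, Python scripts to look and compute and a tool call to move; the robot and the scene stay as the last step left them, time stands still between calls to the robot, and variables do not carry over. Pictures are saved under pics/ and viewed, at most 10 in all, crops included, and the job is handed in when it is done.

Besides the shell and the picture viewer there is one more tool, called after "Request:" as name(argument=value, ...), one argument or row to a line, values as JSON. apply_moves: Moves the arm, as the interface text tells. Its arguments: {"type":"object","properties":{"series":{"type":"array"},"squeeze":{"type":"number"}},"required":["series"]}

```bash
mkdir -p pics; python3 - <<'E'
from bench import manip
import cv2,numpy as np
np.set_printoptions(precision=4,suppress=True)
s=manip.state();print(s['time_s'],s['ee_pos'],s['tool_rot'],s['gripper_width'])
for n in ['scene','top']:
    im=manip.read_camera(n);cv2.imwrite(f'pics/{n}0.png',im[:,:,::-1]);m=manip.camera_model(n);print(n,{k:np.array(v) for k,v in m.items()})
print(manip.camera_model('wrist'))
E
```

```text
0.0 [0.2789 0.5588 0.234 ] [[-0.8948  0.4465 -0.0006]
 [ 0.4465  0.8948 -0.0014]
 [-0.0001 -0.0015 -1.    ]] 0.9956128557511946
scene {'mtx': array([[536.1493,   0.    , 275.7079],
       [  0.    , 536.1493, 200.6614],
       [  0.    ,   0.    ,   1.    ]]), 'D': array([0.002, 0.   , 0.   , 0.   , 0.   ]), 'R': array([[ 0.1939, -0.981 , -0.003 ],
       [-0.5419, -0.1046, -0.8339],
       [ 0.8178,  0.1634, -0.5519]]), 't': array([-0.1766,  0.3841,  1.5693])}
top {'mtx': array([[413.7763,   0.    , 278.2632],
       [  0.    , 413.7763, 203.3038],
       [  0.    ,   0.    ,   1.    ]]), 'D': array([-0.1012,  0.    ,  0.    ,  0.    ,  0.    ]), 'R': array([[ 0.4914, -0.8709,  0.0124],
       [-0.7188, -0.4135, -0.5589],
       [ 0.4919,  0.2657, -0.8292]]), 't': array([-0.3303,  0.4286,  1.5435])}
{'mtx': array([[367.227 ,   0.    , 285.0047],
       [  0.    , 367.227 , 210.0267],
       [  0.    ,   0.    ,   1.    ]]), 'D': array([0.0235, 0.    , 0.    , 0.    , 0.    ]), 'hand_eye': array([[-0.0003, -0.9567, -0.291 ,  0.0786],
       [ 1.    , -0.0001, -0.0006,  0.0006],
       [ 0.0005, -0.291 ,  0.9567, -0.1503],
       [ 0.    ,  0.    ,  0.    ,  1.    ]])}
```

View pics/scene0.png

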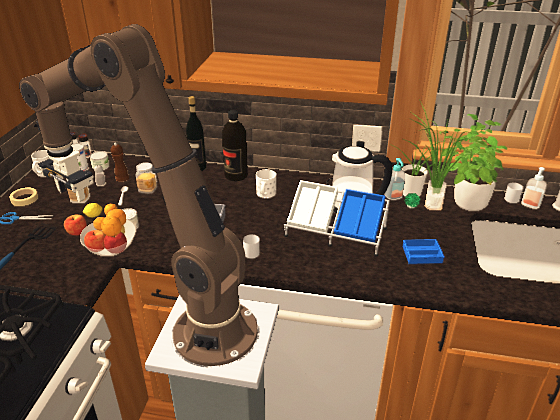

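View pics/top0.png

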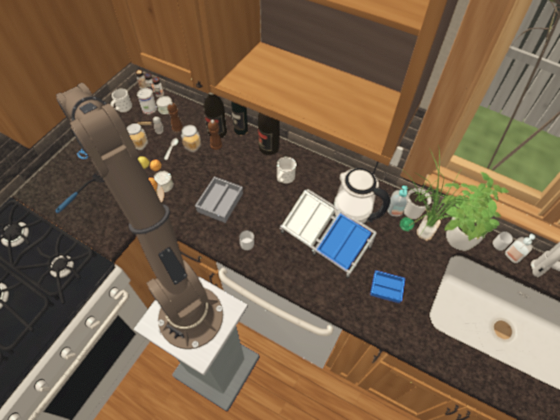

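The scene picture shows white at (312,207), the large blue at (360,215) and a small blue look-alike at (422,250). In the top picture, white is at (310,218), large blue (344,241), small blue (388,287), grey (219,198), cup (247,240), mug (287,170) and tin (163,182). Candidates for the blue tray are (360,215), which is large and on the rack, and (422,250), which is small and flat on the worktop. I choose the one on the rack and check it in a crop.

```bash
cat > h.py <<'E'
from bench import manip
import cv2,numpy as np
np.set_printoptions(precision=4,suppress=True)
def cam(n,s=None):
    m=manip.camera_model(n);K=np.array(m['mtx']);D=np.array(m['D'])
    if n=='wrist':
        T=np.eye(4);T[:3,:3]=s['tool_rot'];T[:3,3]=s['ee_pos'];T=np.linalg.inv(T@np.array(m['hand_eye']));return K,D,T[:3,:3],T[:3,3]
    return K,D,np.array(m['R']),np.array(m['t'])
def rays(c,px):
    K,D,R,t=c
    p=cv2.undistortPoints(np.array(px,float).reshape(-1,1,2),K,D)[:,0]
    d=np.c_[p,np.ones(len(p))]@R
    return -R.T@t,d/np.linalg.norm(d,axis=1)[:,None]
def onplane(c,px,z):
    o,d=rays(c,px);return o+d*((z-o[2])/d[:,2])[:,None]
def tri(c1,p1,c2,p2):
    o1,d1=rays(c1,p1);o2,d2=rays(c2,p2);X=[];E=[]
    for a,b in zip(d1,d2):
        A=np.c_[a,-b];k=np.linalg.lstsq(A,o2-o1,rcond=None)[0]
        P,Q=o1+k[0]*a,o2+k[1]*b;X.append((P+Q)/2);E.append(np.linalg.norm(P-Q))
    return np.array(X),np.array(E)
def proj(c,X):
    K,D,R,t=c;return cv2.projectPoints(np.array(X,float),cv2.Rodrigues(R)[0],t,K,D)[0][:,0]
E
python3 - <<'E'
from h import *
a=cv2.imread('pics/top0.png')[130:310,190:410];b=cv2.imread('pics/scene0.png')[170:270,195:450]
a=cv2.resize(a,None,fx=2.6,fy=2.6,interpolation=cv2.INTER_CUBIC)
cv2.imwrite('pics/c1.png',a)
b=cv2.resize(b,None,fx=3.1,fy=3.1,interpolation=cv2.INTER_CUBIC);cv2.imwrite('pics/c2.png',b)
E
```

```text
(no output)
```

View pics/c1.png

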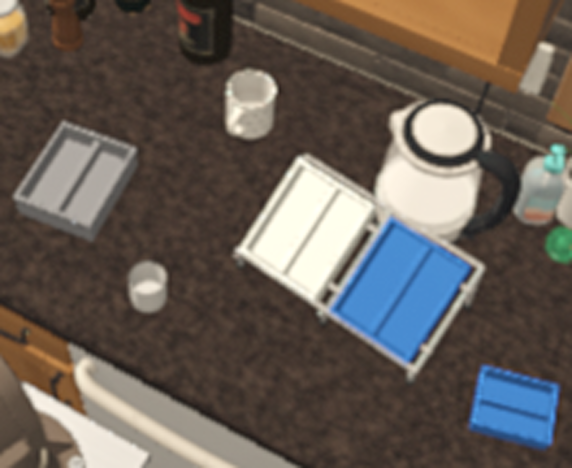

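View pics/c2.png

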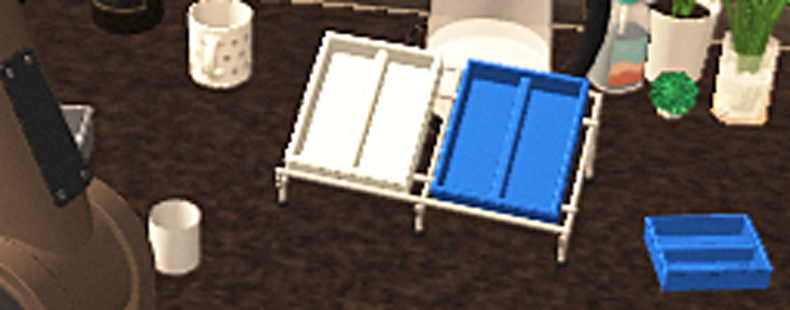

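The crops show the large blue tray on the right-hand bay of the rack and white on the left-hand bay, both with lengthwise dividers. The small blue look-alike is flat on the worktop to the right at c1 (515,405). Grey is at c1 (75,180). Next I localise coarsely.

```bash
python3 - <<'E'
from h import *
ct=cam('top');cs=cam('scene')
f=lambda p:np.array(p,float)/2.6+[190,130]
g=lambda p:np.array(p,float)/3.1+[195,170]
im=cv2.imread('pics/top0.png');h=cv2.cvtColor(im,cv2.COLOR_BGR2HSV)
m=cv2.inRange(h,(100,120,60),(125,255,255));cs_,_=cv2.findContours(m,0,1)
for c in sorted(cs_,key=cv2.contourArea)[-2:]: print(cv2.contourArea(c),cv2.approxPolyDP(c,4,True)[:,0].tolist(),cv2.boxPoints(cv2.minAreaRect(c)))
for n,p in dict(blue=[(390,216),(485,268),(413,362),(330,300)],white=[(306,157),(378,207),(320,303),(240,248)]).items():
    q=f(p);print(n,onplane(ct,q[:2],.17),onplane(ct,q[2:],.085))
s=g([(468,60),(590,80)]);print('tri far blue',tri(ct,f([(390,216),(485,268)]),cs,s))
s=g([(325,33),(440,52)]);print('tri far white',tri(ct,f([(306,157),(378,207)]),cs,s))
print('grey rim',onplane(ct,f([(65,123),(137,150),(92,220),(15,190)]),.051))
print('cup,mug top',onplane(ct,f([(148,270)]),.064),onplane(ct,f([(250,85)]),.091))
E
```

```text
764.5 [[376, 270], [371, 295], [399, 302], [404, 278]] [[368.5294 294.8823]
 [374.8235 269.7059]
 [406.8235 277.7059]
 [400.5294 302.8823]]
1521.5 [[340, 214], [318, 249], [348, 268], [370, 232]] [[316.529  249.4938]
 [340.587  212.4815]
 [371.4482 232.5413]
 [347.3902 269.5536]]
blue [[ 0.5941 -0.3182  0.17  ]
 [ 0.5814 -0.4774  0.17  ]] [[ 0.4346 -0.442   0.085 ]
 [ 0.4664 -0.2897  0.085 ]]
white [[ 0.6281 -0.1589  0.17  ]
 [ 0.5997 -0.2956  0.17  ]] [[ 0.4543 -0.2788  0.085 ]
 [ 0.4787 -0.1268  0.085 ]]
tri far blue (array([[ 0.6014, -0.3174,  0.1585],
       [ 0.5959, -0.4675,  0.1499]]), array([0.0018, 0.0187]))
tri far white (array([[ 0.6439, -0.1486,  0.1481],
       [ 0.6066, -0.2896,  0.161 ]]), array([0.0087, 0.0091]))
grey rim [[0.5656 0.2662 0.051 ]
 [0.5787 0.1277 0.051 ]
 [0.4234 0.1162 0.051 ]
 [0.4088 0.2592 0.051 ]]
cup,mug top [[ 0.3836 -0.0161  0.064 ]] [[0.7695 0.0156 0.091 ]]
```

```bash
cat >> h.py <<'E'
from scipy.spatial.transform import Rotation as Ro
def toolR(yaw,slope):  # tool for tray with heading yaw, slope (rad) rising ahead; tool x = -tray x
    tx=np.array([np.cos(yaw)*np.cos(slope),np.sin(yaw)*np.cos(slope),np.sin(slope)])
    ty=np.array([-np.sin(yaw),np.cos(yaw),0]);tz=np.cross(tx,ty)
    return np.c_[-tx,ty,-tz]
def rel(p,R,s=None,p0=None,R0=None):
    s=s or manip.state()
    R0=np.array(s['tool_rot']) if R0 is None else R0; p0=np.array(s['ee_pos']) if p0 is None else p0
    d=R0.T@(np.array(p)-p0)*1000;w=Ro.from_matrix(R0.T@R).as_rotvec()
    print('xyz mm',d.round(1),'w',w.round(3))
E
python3 - <<'E'
from h import *
rel([.46,.19,.30],toolR(np.radians(4),0))
E
```

```text
xyz mm [-326.8 -249.3  -65.6] w [-0.001 -0.    -0.533]
```

Request:
apply_moves(
  series=[
    {"grip": 144, "x": -327, "y": -249, "z": -66, "wx": -0.001, "wy": 0, "wz": -0.533},
    {"grip": 144, "x": -327, "y": -249, "z": -66, "wx": -0.001, "wy": 0, "wz": -0.533},
    {"grip": 144, "x": -327, "y": -249, "z": -66, "wx": -0.001, "wy": 0, "wz": -0.533},
    {"grip": 144, "x": -327, "y": -249, "z": -66, "wx": -0.001, "wy": 0, "wz": -0.533},
    {"grip": 144, "x": -327, "y": -249, "z": -66, "wx": -0.001, "wy": 0, "wz": -0.533},
    {"grip": 144, "x": -327, "y": -249, "z": -66, "wx": -0.001, "wy": 0, "wz": -0.533},
    {"grip": 144, "x": -327, "y": -249, "z": -66, "wx": -0.001, "wy": 0, "wz": -0.533},
    {"grip": 144, "x": -327, "y": -249, "z": -66, "wx": -0.001, "wy": 0, "wz": -0.533},
    {"grip": 144, "x": -327, "y": -249, "z": -66, "wx": -0.001, "wy": 0, "wz": -0.533},
    {"grip": 144, "x": -327, "y": -249, "z": -66, "wx": -0.001, "wy": 0, "wz": -0.533},
  ],
  squeeze=25,
)

```text
time_s: 1.35
ee_pos: [0.4596, 0.1918, 0.3003]
tool_rot: [[-0.997, -0.073, -0.001], [-0.073, 0.997, 0.001], [0.001, 0.001, -1.0]]
wrist_force: [-0.1, 1.2, 0.2]
gripper_width: 0.437
gripper_force: 0.0
```

```bash
python3 - <<'E'
from h import *
import json
s=manip.state();im=manip.read_camera('wrist')[:,:,::-1];cv2.imwrite('pics/w1.png',im)
json.dump({k:np.array(s[k]).tolist() for k in('ee_pos','tool_rot')},open('w1.json','w'))
print(s['time_s'],s['ee_pos'],s['gripper_width'],s['joints'],s['wrist_force'])
rel([.519-.05,-.382,.1275+.1],toolR(np.radians(-8),np.pi/6))
E
```

```text
1.35 [0.4596 0.1918 0.3003] 0.43706437407719334 [-0.577   0.1731  0.0889  1.779  -0.0178  1.1903  1.1606] [-0.1017  1.173   0.2258]
xyz mm [  32.3 -572.9   72.3] w [ 0.056 -0.522  0.207]
```

View pics/w1.png

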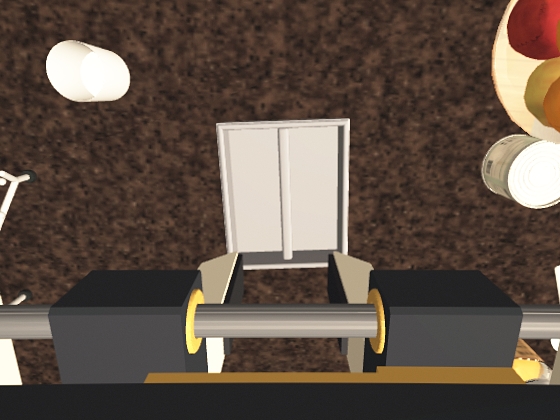

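The wrist view shows the grey tray: rim corners are about (217,124), (349,119), (348,267) and (234,268), and the divider runs from (284,127) to (289,258).

```bash
python3 - <<'E'
from h import *
import json
c=cam('wrist',json.load(open('w1.json')))
im=cv2.imread('pics/w1.png').astype(int)
m=((im.min(2)>120)&(im.max(2)-im.min(2)<40)).astype(np.uint8)*255;m[:100]=0;m[:,:205]=0;m[:,360:]=0;m[250:]=0
P=cv2.findNonZero(m)[:,0]
# near edge, left and right edges by extreme pixels
top=[(x,P[P[:,0]==x,1].min()-.5) for x in range(228,340,4)]
L=[(P[P[:,1]==y,0].min()-.5,y) for y in range(135,245,4)];Rr=[(P[P[:,1]==y,0].max()+.5,y) for y in range(135,245,4)]
fit=lambda q:cv2.fitLine(onplane(c,q,.051)[:,:2].astype(np.float32),cv2.DIST_HUBER,0,.001,.001).ravel()
for n,q in(('near',top),('L(-y)',L),('R(+y)',Rr)): print(n,q[0],q[-1],fit(q))
print(onplane(c,[(217,124),(349,119),(348,267),(234,268)],.051))
print('div',onplane(c,[(284,127),(289,258)],.041))
E
```

```text
near (228, np.float64(121.5)) (336, np.float64(118.5)) [ 0.1045 -0.9945  0.4037  0.1851]
L(-y) (np.float64(216.5), 135) (np.float64(226.5), 243) [0.9939 0.1099 0.4735 0.1221]
R(+y) (np.float64(349.5), 135) (np.float64(347.5), 243) [0.9944 0.1056 0.474  0.2642]
[[0.4127 0.1167 0.051 ]
 [0.3975 0.2556 0.051 ]
 [0.5679 0.2755 0.051 ]
 [0.579  0.14   0.051 ]]
div [[0.4114 0.1877 0.041 ]
 [0.5659 0.2049 0.041 ]]
```

Request:
apply_moves(
  series=[
    {"x": 32, "y": -573, "z": 72, "wx": 0.056, "wy": -0.522, "wz": 0.207},
    {"x": 32, "y": -573, "z": 72, "wx": 0.056, "wy": -0.522, "wz": 0.207},
    {"x": 32, "y": -573, "z": 72, "wx": 0.056, "wy": -0.522, "wz": 0.207},
    {"x": 32, "y": -573, "z": 72, "wx": 0.056, "wy": -0.522, "wz": 0.207},
    {"x": 32, "y": -573, "z": 72, "wx": 0.056, "wy": -0.522, "wz": 0.207},
    {"x": 32, "y": -573, "z": 72, "wx": 0.056, "wy": -0.522, "wz": 0.207},
    {"x": 32, "y": -573, "z": 72, "wx": 0.056, "wy": -0.522, "wz": 0.207},
    {"x": 32, "y": -573, "z": 72, "wx": 0.056, "wy": -0.522, "wz": 0.207},
    {"x": 32, "y": -573, "z": 72, "wx": 0.056, "wy": -0.522, "wz": 0.207},
    {"x": 32, "y": -573, "z": 72, "wx": 0.056, "wy": -0.522, "wz": 0.207},
    {"x": 32, "y": -573, "z": 72, "wx": 0.056, "wy": -0.522, "wz": 0.207},
    {"x": 32, "y": -573, "z": 72, "wx": 0.056, "wy": -0.522, "wz": 0.207},
  ],
)

```text
invalid input
```

```bash
python3 - <<'E'
from h import *
import json
s=manip.state();im=manip.read_camera('wrist')[:,:,::-1];cv2.imwrite('pics/w2.png',im)
json.dump({k:np.array(s[k]).tolist() for k in('ee_pos','tool_rot')},open('w2.json','w'))
print(s['time_s'],s['ee_pos'],s['tool_rot'],s['joints'],s['wrist_force'])
E
```

```text
1.4 [0.4598 0.1917 0.3004] [[-0.9974 -0.0725 -0.0005]
 [-0.0725  0.9974  0.001 ]
 [ 0.0004  0.001  -1.    ]] [-0.5771  0.1731  0.0892  1.7789 -0.0177  1.1904  1.1607] [-1.1663 -0.201  -0.6123]
```

View pics/w2.png

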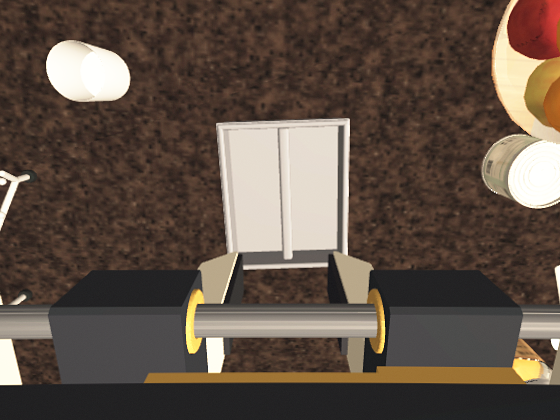

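The move was refused because each row needs a grip value, so the picture is unchanged. Grey comes out at centre (0.488, 0.195), heading 0.107 rad. I repeat the move with grip.

Request:
apply_moves(
  series=[
    {"grip": 144, "x": 32, "y": -573, "z": 72, "wx": 0.056, "wy": -0.522, "wz": 0.207},
    {"grip": 144, "x": 32, "y": -573, "z": 72, "wx": 0.056, "wy": -0.522, "wz": 0.207},
    {"grip": 144, "x": 32, "y": -573, "z": 72, "wx": 0.056, "wy": -0.522, "wz": 0.207},
    {"grip": 144, "x": 32, "y": -573, "z": 72, "wx": 0.056, "wy": -0.522, "wz": 0.207},
    {"grip": 144, "x": 32, "y": -573, "z": 72, "wx": 0.056, "wy": -0.522, "wz": 0.207},
    {"grip": 144, "x": 32, "y": -573, "z": 72, "wx": 0.056, "wy": -0.522, "wz": 0.207},
    {"grip": 144, "x": 32, "y": -573, "z": 72, "wx": 0.056, "wy": -0.522, "wz": 0.207},
    {"grip": 144, "x": 32, "y": -573, "z": 72, "wx": 0.056, "wy": -0.522, "wz": 0.207},
    {"grip": 144, "x": 32, "y": -573, "z": 72, "wx": 0.056, "wy": -0.522, "wz": 0.207},
    {"grip": 144, "x": 32, "y": -573, "z": 72, "wx": 0.056, "wy": -0.522, "wz": 0.207},
    {"grip": 144, "x": 32, "y": -573, "z": 72, "wx": 0.056, "wy": -0.522, "wz": 0.207},
    {"grip": 144, "x": 32, "y": -573, "z": 72, "wx": 0.056, "wy": -0.522, "wz": 0.207},
  ],
)

```text
time_s: 2.95
ee_pos: [0.4659, -0.3071, 0.236]
tool_rot: [[-0.866, 0.139, 0.48], [0.114, 0.99, -0.08], [-0.486, -0.014, -0.874]]
wrist_force: [0.2, 0.1, 0.1]
gripper_width: 0.432
gripper_force: 0.0
```

```bash
python3 - <<'E'
from h import *
import json
s=manip.state();im=manip.read_camera('wrist')[:,:,::-1];cv2.imwrite('pics/w3.png',im)
json.dump({k:np.array(s[k]).tolist() for k in('ee_pos','tool_rot')},open('w3.json','w'))
print(s['time_s'],s['ee_pos'],s['tool_rot'],s['joints'],s['wrist_force'])
E
```

```text
2.95 [ 0.4659 -0.3071  0.236 ] [[-0.8663  0.1385  0.4799]
 [ 0.1143  0.9903 -0.0796]
 [-0.4863 -0.0141 -0.8737]] [ 0.0729  0.1188  0.6247  2.1721 -0.6713  0.5141  2.6465] [0.1804 0.0617 0.0713]
```

View pics/w3.png

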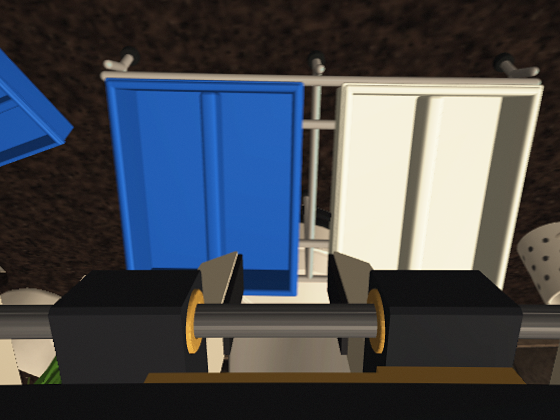

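The wrist view shows the large blue tray with rim corners about (107,82), (303,83) and (298,296), divider x≈211, and the far edge at y≈294. White lies to the right with near corners (343,84) and (540,86). Joint 7 is near its limit, so I'll take the half-turned grasp. I measure blue from this view.

```bash
cat >> h.py <<'E'
def line(p): return cv2.fitLine(np.array(p,np.float32),cv2.DIST_HUBER,0,.01,.01).ravel()
def cross(a,b):
    k=np.linalg.solve(np.c_[a[:2],-b[:2]],b[2:]-a[2:]);return a[2:]+k[0]*a[:2]
def pnp(c,px,w=.140,l=.170):  # px order: near-right(-y), near-left(+y), far+y, far-y ; tray frame, rim plane z=0
    K,D,R,t=c
    o=np.array([(-l/2,-w/2,0),(-l/2,w/2,0),(l/2,w/2,0),(l/2,-w/2,0)])
    n,rv,tv,e=cv2.solvePnPGeneric(o,np.array(px,float),K,D,flags=cv2.SOLVEPNP_IPPE)
    for a,b,r in zip(rv,tv,e):
        Rt=R.T@cv2.Rodrigues(a)[0];print('centre',R.T@(b.ravel()-t),'heading',np.arctan2(Rt[1,0],Rt[0,0]).round(4),'slope deg',np.degrees(np.arcsin(Rt[2,0])).round(2),'roll',np.degrees(np.arcsin(Rt[2,1])).round(2),'err',r)
E
python3 - <<'E'
from h import *
import json
c=cam('wrist',json.load(open('w3.json')))
im=cv2.imread('pics/w3.png');m=cv2.inRange(cv2.cvtColor(im,cv2.COLOR_BGR2HSV),(100,120,40),(125,255,255));m[:,:100]=0;m[:,310:]=0
P=cv2.findNonZero(m)[:,0]
N=line([(x,P[P[:,0]==x,1].min()-.5) for x in range(120,295,5)])
L=line([(P[P[:,1]==y,0].min()-.5,y) for y in range(95,262,5)])
Rr=line([(P[P[:,1]==y,0].max()+.5,y) for y in range(95,285,5)])
F=line([(x,P[P[:,0]==x,1].max()+.5) for x in range(246,293,4)])
q=[cross(N,L),cross(N,Rr),cross(F,Rr),cross(F,L)];print(np.array(q));pnp(c,q)
E
```

```text
[[103.9117  77.5711]
 [305.0417  81.9206]
 [296.2089 295.8517]
 [128.1447 290.8484]]
centre [ 0.5133 -0.3737  0.125 ] heading -0.1679 slope deg 27.45 roll -0.89 err [1.118]
centre [ 0.501  -0.3652  0.1196] heading 0.0481 slope deg 59.19 roll -15.37 err [12.8376]
```

```bash
python3 - <<'E'
from h import *
R=toolR(-.165,np.pi/6);c=np.array([.515,-.376,.126]);n=-R[:,2]
for a in (1.5,2.5): rel(c+.1*n,R@Ro.from_rotvec([0,0,a]).as_matrix())
E
```

```text
xyz mm [  3.8 -54.3  26.2] w [-0.015 -0.008  1.524]
xyz mm [  3.8 -54.3  26.2] w [-0.02   0.     2.524]
```

Request:
apply_moves(
  series=[
    {"grip": 144, "x": 4, "y": -54, "z": 26, "wx": -0.015, "wy": -0.008, "wz": 1.52},
    {"grip": 144, "x": 4, "y": -54, "z": 26, "wx": -0.015, "wy": -0.008, "wz": 1.52},
    {"grip": 144, "x": 4, "y": -54, "z": 26, "wx": -0.015, "wy": -0.008, "wz": 1.52},
    {"grip": 144, "x": 4, "y": -54, "z": 26, "wx": -0.015, "wy": -0.008, "wz": 1.52},
    {"grip": 144, "x": 4, "y": -54, "z": 26, "wx": -0.015, "wy": -0.008, "wz": 1.52},
    {"grip": 144, "x": 4, "y": -54, "z": 26, "wx": -0.015, "wy": -0.008, "wz": 1.52},
    {"grip": 144, "x": 4, "y": -54, "z": 26, "wx": -0.015, "wy": -0.008, "wz": 1.52},
    {"grip": 144, "x": 4, "y": -54, "z": 26, "wx": -0.02, "wy": 0, "wz": 2.524},
    {"grip": 144, "x": 4, "y": -54, "z": 26, "wx": -0.02, "wy": 0, "wz": 2.524},
    {"grip": 144, "x": 4, "y": -54, "z": 26, "wx": -0.02, "wy": 0, "wz": 2.524},
    {"grip": 144, "x": 4, "y": -54, "z": 26, "wx": -0.02, "wy": 0, "wz": 2.524},
    {"grip": 144, "x": 4, "y": -54, "z": 26, "wx": -0.02, "wy": 0, "wz": 2.524},
  ],
)

```text
time_s: 4.5
ee_pos: [0.4674, -0.3614, 0.2125]
tool_rot: [[0.649, 0.579, 0.493], [0.695, -0.715, -0.076], [0.308, 0.392, -0.867]]
wrist_force: [0.5, -1.0, 0.2]
gripper_width: 0.434
gripper_force: 0.0
```

```bash
python3 - <<'E'
from h import *
R=toolR(-.165,np.pi/6);c=np.array([.515,-.376,.126]);n=-R[:,2]
rel(c+.1*n,R@Ro.from_rotvec([0,0,np.pi]).as_matrix())
s=manip.state();print(s['joints'],s['ee_pos'],s['tool_rot'],s['time_s'])
E
```

```text
xyz mm [-5.5  3.6 -0.4] w [-0.006 -0.001  0.915]
[-0.0754  0.3261  1.0397  2.1443 -1.0884  0.712   0.8874] [ 0.4674 -0.3614  0.2125] [[ 0.6494  0.5791  0.493 ]
 [ 0.6953 -0.7146 -0.0765]
 [ 0.308   0.3924 -0.8667]] 4.5
```

Request:
apply_moves(
  series=[
    {"grip": 144, "x": -5, "y": 4, "z": 0, "wx": -0.006, "wy": 0, "wz": 0.915},
    {"grip": 144, "x": -5, "y": 4, "z": 0, "wx": -0.006, "wy": 0, "wz": 0.915},
    {"grip": 144, "x": -5, "y": 4, "z": 0, "wx": -0.006, "wy": 0, "wz": 0.915},
    {"grip": 144, "x": -5, "y": 4, "z": 0, "wx": -0.006, "wy": 0, "wz": 0.915},
    {"grip": 144, "x": -5, "y": 4, "z": 0, "wx": -0.006, "wy": 0, "wz": 0.915},
    {"grip": 144, "x": -5, "y": 4, "z": 0, "wx": -0.006, "wy": 0, "wz": 0.915},
    {"grip": 144, "x": -5, "y": 4, "z": 0, "wx": -0.006, "wy": 0, "wz": 0.915},
  ],
)

```text
time_s: 5.38
ee_pos: [0.4662, -0.3683, 0.2125]
tool_rot: [[0.855, -0.156, 0.494], [-0.133, -0.988, -0.082], [0.501, 0.005, -0.865]]
wrist_force: [-0.2, 0.2, 0.0]
gripper_width: 0.435
gripper_force: 0.0
```

```bash
python3 - <<'E'
from h import *
import json
s=manip.state();im=manip.read_camera('wrist')[:,:,::-1];cv2.imwrite('pics/w4.png',im)
json.dump({k:np.array(s[k]).tolist() for k in('ee_pos','tool_rot')},open('w4.json','w'))
print(s['time_s'],s['ee_pos'],s['tool_rot'],s['joints'],s['wrist_force'])
E
```

```text
5.375 [ 0.4662 -0.3683  0.2125] [[ 0.8552 -0.1564  0.4942]
 [-0.133  -0.9877 -0.0824]
 [ 0.501   0.0047 -0.8654]] [-0.1559  0.4135  1.2148  2.1438 -1.1833  0.8231  0.0793] [-0.2244  0.2387  0.03  ]
```

View pics/w4.png

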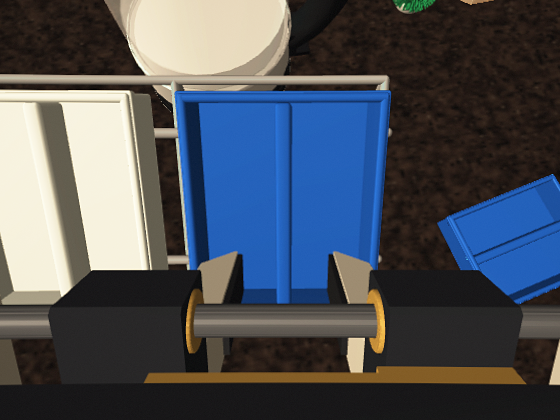

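The wrist view, now half-turned, shows the blue tray under the gripper: far corners (176,92) and (390,93), divider from (283,100) to (283,300), all centred between the fingers. The small blue look-alike is at right (500,235), white at left.

```bash
cat >> h.py <<'E'
from scipy.optimize import least_squares
def slopefit(c,L,F,Rr,slope=np.pi/6,w=.140,l=.170,sgn=1):
    """L,Rr: px lists on the +y and -y rim edges, F: on the far (sgn=1) or near (-1) edge. Solves centre + heading."""
    def res(p,full=False):
        R=toolR(p[3],slope);C=p[:3];T=np.c_[-R[:,0],R[:,1],-R[:,2]]
        out=[]
        for q,ax,v in((L,1,w/2),(Rr,1,-w/2),(F,0,sgn*l/2)):
            o,d=rays(c,q);n=T[:,2];X=o+d*(((C-o)@n)/(d@n))[:,None];out+=list(((X-C)@T)[:,ax]-v)
        return np.array(out)
    r=least_squares(res,[.52,-.3,.125,-.16],loss='soft_l1',f_scale=.001);print('centre',r.x[:3],'heading',r.x[3].round(4),'rms mm',1000*np.sqrt(np.mean(r.fun**2)));return r.x
E
python3 - <<'E'
from h import *
import json
c=cam('wrist',json.load(open('w4.json')))
im=cv2.imread('pics/w4.png');m=cv2.inRange(cv2.cvtColor(im,cv2.COLOR_BGR2HSV),(100,120,40),(125,255,255));m[:,:170]=0;m[:,400:]=0;m[:85]=0
P=cv2.findNonZero(m)[:,0]
F=[(x,P[P[:,0]==x,1].min()-.5) for x in range(185,382,5)]
L=[(P[P[:,1]==y,0].min()-.5,y) for y in range(110,240,5)]
Rr=[(P[P[:,1]==y,0].max()+.5,y) for y in range(110,240,5)]
print(F[0],F[-1],L[0],L[-1],Rr[0],Rr[-1])
x=slopefit(c,L,F,Rr)
s=manip.state();R=toolR(x[3],np.pi/6)@np.diag([-1,-1,1.]);n=-R[:,2]
rel(x[:3]-.027*n,R)
E
```

```text
(185, np.float64(90.5)) (380, np.float64(89.5)) (np.float64(175.5), 110) (np.float64(186.5), 235) (np.float64(389.5), 110) (np.float64(380.5), 235)
centre [ 0.5149 -0.375   0.1259] heading -0.1484 rms mm 0.19262291161213552
xyz mm [ -0.9  -1.8 126.7] w [ 0.008 -0.001 -0.006]
```

Request:
apply_moves(
  series=[
    {"grip": 144, "x": -1, "y": -2, "z": 40, "wx": 0.008, "wy": 0, "wz": -0.006},
    {"grip": 144, "x": -1, "y": -2, "z": 75, "wx": 0.008, "wy": 0, "wz": -0.006},
    {"grip": 144, "x": -1, "y": -2, "z": 100, "wx": 0.008, "wy": 0, "wz": -0.006},
    {"grip": 144, "x": -1, "y": -2, "z": 115, "wx": 0.008, "wy": 0, "wz": -0.006},
    {"grip": 144, "x": -1, "y": -2, "z": 122, "wx": 0.008, "wy": 0, "wz": -0.006},
    {"grip": 144, "x": -1, "y": -2, "z": 126, "wx": 0.008, "wy": 0, "wz": -0.006},
    {"grip": 144, "x": -1, "y": -2, "z": 126, "wx": 0.008, "wy": 0, "wz": -0.006},
    {"grip": 144, "x": -1, "y": -2, "z": 126, "wx": 0.008, "wy": 0, "wz": -0.006},
  ],
)

```text
time_s: 6.42
ee_pos: [0.5275, -0.3773, 0.1032]
tool_rot: [[0.855, -0.151, 0.496], [-0.131, -0.989, -0.075], [0.501, -0.0, -0.865]]
wrist_force: [-0.1, 0.3, 0.2]
gripper_width: 0.436
gripper_force: 0.0
```

```bash
python3 - <<'E'
from h import *
s=manip.state();print(s['joints'],s['wrist_force'],s['time_s'])
x=np.array([.5149,-.375,.1259]);R=toolR(-.1484,np.pi/6)@np.diag([-1,-1,1.]);rel(x+.027*R[:,2],R)
E
```

```text
[ 0.4474  0.4772  0.3101  2.0979 -1.315   0.4157  0.164 ] [-0.1208  0.2634  0.175 ] 6.425
xyz mm [ 0.3 -0.4  0.9] w [ 0.001 -0.001 -0.003]
```

Request:
apply_moves(
  series=[
    {"grip": 255},
    {"grip": 255},
    {"grip": 255},
    {"grip": 255},
    {"grip": 255},
  ],
  squeeze=25,
)

```text
invalid input
```

Request:
apply_moves(
  series=[
    {"grip": 255, "z": -5},
    {"grip": 255, "z": -15},
    {"grip": 255, "z": -30},
    {"grip": 255, "z": -50},
    {"grip": 255, "z": -75},
    {"grip": 255, "z": -90},
    {"grip": 255, "z": -90},
  ],
)

```text
invalid input
```

```bash
python3 - <<'E'
from h import *
s=manip.state();print(s['joints'],s['wrist_force'],s['time_s'],s['gripper_width'])
g=np.array([.4881,.1947,0]);h=.1068
R=toolR(h,0)@np.diag([-1,-1,1.]);u=np.array([np.cos(h),np.sin(h),0])
# TCP = tray origin + 24mm up in z ; seated origin z=45mm -> 0.069
p=g+.040*u+[0,0,.069]
print(p);rel(p+[0,0,.13],R);rel([.47,-.05,.30],R)
E
```

```text
[ 0.4474  0.4772  0.3101  2.0979 -1.315   0.4157  0.164 ] [-0.1208  0.2634  0.175 ] 6.425 0.43616597926999146
[0.5279 0.199  0.069 ]
xyz mm [ -27.2 -569.8 -126.2] w [ 0.067 -0.522 -0.253]
xyz mm [   6.6 -315.  -223.5] w [ 0.067 -0.522 -0.253]
```

All keys are required in each row.

Request:
apply_moves(
  series=[
    {"grip": 255, "x": 0, "y": 0, "z": 0, "wx": 0, "wy": 0, "wz": 0},
    {"grip": 255, "x": 0, "y": 0, "z": 0, "wx": 0, "wy": 0, "wz": 0},
    {"grip": 255, "x": 0, "y": 0, "z": 0, "wx": 0, "wy": 0, "wz": 0},
    {"grip": 255, "x": 0, "y": 0, "z": 0, "wx": 0, "wy": 0, "wz": 0},
    {"grip": 255, "x": 0, "y": 0, "z": 0, "wx": 0, "wy": 0, "wz": 0},
  ],
  squeeze=25,
)

```text
time_s: 7.05
ee_pos: [0.5276, -0.3772, 0.103]
tool_rot: [[0.855, -0.151, 0.496], [-0.131, -0.988, -0.075], [0.501, -0.001, -0.865]]
wrist_force: [-0.0, -0.4, 0.4]
gripper_width: 0.129
gripper_force: 25.0
```

Request:
apply_moves(
  series=[
    {"grip": 255, "x": 0, "y": 0, "z": -5, "wx": 0, "wy": 0, "wz": 0},
    {"grip": 255, "x": 0, "y": 0, "z": -15, "wx": 0, "wy": 0, "wz": 0},
    {"grip": 255, "x": 0, "y": 0, "z": -30, "wx": 0, "wy": 0, "wz": 0},
    {"grip": 255, "x": 0, "y": 0, "z": -50, "wx": 0, "wy": 0, "wz": 0},
    {"grip": 255, "x": 0, "y": 0, "z": -75, "wx": 0, "wy": 0, "wz": 0},
    {"grip": 255, "x": 0, "y": 0, "z": -100, "wx": 0, "wy": 0, "wz": 0},
    {"grip": 255, "x": 0, "y": 0, "z": -120, "wx": 0, "wy": 0, "wz": 0},
    {"grip": 255, "x": 0, "y": 0, "z": -120, "wx": 0, "wy": 0, "wz": 0},
  ],
)

```text
time_s: 8.05
ee_pos: [0.4673, -0.3688, 0.2082]
tool_rot: [[0.854, -0.153, 0.497], [-0.132, -0.988, -0.076], [0.503, -0.0, -0.864]]
wrist_force: [0.8, 0.3, -2.7]
gripper_width: 0.126
gripper_force: 25.0
```

```bash
python3 - <<'E'
from h import *
s=manip.state();print(s['joints'],s['wrist_force'],s['time_s'],s['gripper_width'])
g=np.array([.4881,.1947,0]);h=.1068
R=toolR(h,0)@np.diag([-1,-1,1.]);u=np.array([np.cos(h),np.sin(h),0])
p=g+.040*u+[0,0,.069]
print(p);rel(p+[0,0,.18],R)
E
```

```text
[ 0.3154  0.247   0.5292  2.1191 -0.9168  0.5574 -0.1826] [ 0.7924  0.2981 -2.6733] 8.05 0.1258498881347879
[0.5279 0.199  0.069 ]
xyz mm [  -2.8 -570.3  -48.7] w [ 0.068 -0.524 -0.254]
```

Request:
apply_moves(
  series=[
    {"grip": 255, "x": 0, "y": 0, "z": -40, "wx": 0, "wy": 0, "wz": 0},
    {"grip": 255, "x": -3, "y": -570, "z": -70, "wx": 0.068, "wy": -0.524, "wz": -0.254},
    {"grip": 255, "x": -3, "y": -570, "z": -70, "wx": 0.068, "wy": -0.524, "wz": -0.254},
    {"grip": 255, "x": -3, "y": -570, "z": -60, "wx": 0.068, "wy": -0.524, "wz": -0.254},
    {"grip": 255, "x": -3, "y": -570, "z": -60, "wx": 0.068, "wy": -0.524, "wz": -0.254},
    {"grip": 255, "x": -3, "y": -570, "z": -49, "wx": 0.068, "wy": -0.524, "wz": -0.254},
    {"grip": 255, "x": -3, "y": -570, "z": -49, "wx": 0.068, "wy": -0.524, "wz": -0.254},
    {"grip": 255, "x": -3, "y": -570, "z": -49, "wx": 0.068, "wy": -0.524, "wz": -0.254},
    {"grip": 255, "x": -3, "y": -570, "z": -49, "wx": 0.068, "wy": -0.524, "wz": -0.254},
    {"grip": 255, "x": -3, "y": -570, "z": -49, "wx": 0.068, "wy": -0.524, "wz": -0.254},
    {"grip": 255, "x": -3, "y": -570, "z": -49, "wx": 0.068, "wy": -0.524, "wz": -0.254},
    {"grip": 255, "x": -3, "y": -570, "z": -49, "wx": 0.068, "wy": -0.524, "wz": -0.254},
  ],
)

```text
time_s: 9.55
ee_pos: [0.5269, 0.2015, 0.2469]
tool_rot: [[0.994, 0.112, -0.004], [0.112, -0.994, 0.001], [-0.004, -0.001, -1.0]]
wrist_force: [-0.3, -0.6, -1.6]
gripper_width: 0.131
gripper_force: 25.0
```

```bash
python3 - <<'E'
from h import *
s=manip.state();print(s['joints'],s['wrist_force'],s['time_s'],s['gripper_width'])
g=np.array([.4881,.1947,0]);h=.1068
R=toolR(h,0)@np.diag([-1,-1,1.]);u=np.array([np.cos(h),np.sin(h),0])
p=g+.040*u+[0,0,.069]
rel(p+[0,0,.10],R)
E
```

```text
[-0.7522  0.3346  0.3937  1.7285 -0.1433  1.11   -1.7729] [-0.2837 -0.6362 -1.6487] 9.55 0.131005633579891
xyz mm [ 0.9  2.7 77.9] w [-0.001  0.004  0.005]
```

```bash
cat > inhand.py <<'E'
from h import *
import sys
s=manip.state();c=cam('wrist',s);im=np.ascontiguousarray(manip.read_camera('wrist')[:,:,::-1]);cv2.imwrite(f'pics/{sys.argv[1]}.png',im)
if sys.argv[2]=='blue': m=cv2.inRange(cv2.cvtColor(im,cv2.COLOR_BGR2HSV),(100,120,40),(125,255,255))
else: m=cv2.inRange(cv2.cvtColor(im,cv2.COLOR_BGR2HSV),(15,0,120),(45,90,255))
n,l,st,_=cv2.connectedComponentsWithStats(m);k=1+st[1:,4].argmax();m=(l==k).astype(np.uint8);print('bbox',st[k])
P=cv2.findNonZero(m)[:,0];x0,y0,w,h=st[k][:4]
F=[(x,P[P[:,0]==x,1].min()-.5) for x in range(x0+30,x0+w-30,8)]
ys=range(y0+15,min(y0+h,235),6)
L=[(P[P[:,1]==y,0].min()-.5,y) for y in ys];Rr=[(P[P[:,1]==y,0].max()+.5,y) for y in ys]
print('F',F[0],F[-1],'L',L[0],L[-1],'R',Rr[0],Rr[-1])
x=slopefit(c,L,F,Rr,slope=float(sys.argv[3]) if len(sys.argv)>3 else 0.)
T=np.array(s['tool_rot']);print('rim centre in tool mm',(T.T@(x[:3]-s['ee_pos'])*1000).round(1),'tool heading',np.arctan2(T[1,0],T[0,0]).round(4))
E
python3 inhand.py w5 blue
```

```text
bbox [   68    78   435   227 79576]
F (98, np.float64(77.5)) (466, np.float64(77.5)) L (np.float64(68.5), 93) (np.float64(91.5), 231) R (np.float64(500.5), 93) (np.float64(477.5), 231)
centre [0.5276 0.2019 0.2709] heading 0.1115 rms mm 0.10188637699490248
rim centre in tool mm [  0.6  -0.4 -24. ] tool heading 0.1117
```

Request:
apply_moves(
  series=[
    {"grip": 255, "x": 0, "y": 3, "z": 40, "wx": -0.001, "wy": 0.004, "wz": 0.005},
    {"grip": 255, "x": 0, "y": 3, "z": 80, "wx": -0.001, "wy": 0.004, "wz": 0.005},
    {"grip": 255, "x": 0, "y": 3, "z": 115, "wx": -0.001, "wy": 0.004, "wz": 0.005},
    {"grip": 255, "x": 0, "y": 3, "z": 140, "wx": -0.001, "wy": 0.004, "wz": 0.005},
    {"grip": 255, "x": 0, "y": 3, "z": 154, "wx": -0.001, "wy": 0.004, "wz": 0.005},
    {"grip": 255, "x": 0, "y": 3, "z": 160, "wx": -0.001, "wy": 0.004, "wz": 0.005},
    {"grip": 255, "x": 0, "y": 3, "z": 160, "wx": -0.001, "wy": 0.004, "wz": 0.005},
    {"grip": 255, "x": 0, "y": 3, "z": 160, "wx": -0.001, "wy": 0.004, "wz": 0.005},
  ],
)

```text
time_s: 10.6
ee_pos: [0.5282, 0.1965, 0.0892]
tool_rot: [[0.995, 0.103, 0.004], [0.103, -0.995, 0.001], [0.004, -0.001, -1.0]]
wrist_force: [0.8, 0.1, -1.6]
gripper_width: 0.131
gripper_force: 25.0
```

```bash
python3 - <<'E'
from h import *
s=manip.state();print(s['ee_pos'],s['wrist_force'],s['time_s'])
g=np.array([.4881,.1947,0]);h=.1068
R=toolR(h,0)@np.diag([-1,-1,1.]);u=np.array([np.cos(h),np.sin(h),0])
rel(g+.040*u+[0,0,.069],R)
c=cam('top');im=manip.read_camera('top')[:,:,::-1];d=cam('scene');im2=manip.read_camera('scene')[:,:,::-1]
a=cv2.resize(np.ascontiguousarray(im[140:240,160:300]),None,fx=4,fy=4,interpolation=cv2.INTER_CUBIC)
cv2.imwrite('pics/t5.png',a)
E
```

```text
[0.5282 0.1965 0.0892] [ 0.8075  0.0796 -1.642 ] 10.6
xyz mm [-0.2 -2.5 20.2] w [-0.001 -0.004 -0.004]
```

Request:
apply_moves(
  series=[
    {"grip": 255, "x": 0, "y": -2, "z": 4, "wx": -0.001, "wy": -0.004, "wz": -0.004},
    {"grip": 255, "x": 0, "y": -2, "z": 8, "wx": -0.001, "wy": -0.004, "wz": -0.004},
    {"grip": 255, "x": 0, "y": -2, "z": 11, "wx": -0.001, "wy": -0.004, "wz": -0.004},
    {"grip": 255, "x": 0, "y": -2, "z": 13, "wx": -0.001, "wy": -0.004, "wz": -0.004},
    {"grip": 255, "x": 0, "y": -2, "z": 13, "wx": -0.001, "wy": -0.004, "wz": -0.004},
  ],
)

```text
time_s: 11.32
ee_pos: [0.5273, 0.1983, 0.075]
tool_rot: [[0.994, 0.107, -0.002], [0.107, -0.994, -0.001], [-0.002, 0.001, -1.0]]
wrist_force: [0.4, -0.3, -2.0]
gripper_width: 0.126
gripper_force: 25.0
```

```bash
python3 - <<'E'
from h import *
s=manip.state();print(s['ee_pos'],s['wrist_force'],s['wrist_torque'],s['time_s'])
g=np.array([.4881,.1947,0]);h=.1068
R=toolR(h,0)@np.diag([-1,-1,1.]);u=np.array([np.cos(h),np.sin(h),0])
rel(g+.040*u+[0,0,.069],R)
E
```

```text
[0.5273 0.1983 0.075 ] [ 0.4447 -0.2683 -2.0237] [-0.0406  0.1446  0.018 ] 11.325
xyz mm [ 0.7 -0.6  6. ] w [ 0.001  0.002 -0.   ]
```

Request:
apply_moves(
  series=[
    {"grip": 255, "x": 0, "y": 0, "z": 1.5, "wx": 0, "wy": 0.002, "wz": 0},
    {"grip": 255, "x": 0, "y": 0, "z": 2.5, "wx": 0, "wy": 0.002, "wz": 0},
    {"grip": 255, "x": 0, "y": 0, "z": 3.5, "wx": 0, "wy": 0.002, "wz": 0},
    {"grip": 255, "x": 0, "y": 0, "z": 3.5, "wx": 0, "wy": 0.002, "wz": 0},
  ],
)

```text
time_s: 11.82
ee_pos: [0.5274, 0.1983, 0.0717]
tool_rot: [[0.994, 0.107, 0.0], [0.107, -0.994, -0.001], [0.0, 0.001, -1.0]]
wrist_force: [0.2, -0.3, -2.6]
gripper_width: 0.128
gripper_force: 25.0
```

Request:
apply_moves(
  series=[
    {"grip": 255, "x": 0, "y": 0, "z": 1, "wx": 0, "wy": 0, "wz": 0},
    {"grip": 255, "x": 0, "y": 0, "z": 1.5, "wx": 0, "wy": 0, "wz": 0},
    {"grip": 255, "x": 0, "y": 0, "z": 1.5, "wx": 0, "wy": 0, "wz": 0},
  ],
)

```text
time_s: 12.2
ee_pos: [0.5275, 0.1984, 0.071]
tool_rot: [[0.994, 0.106, 0.001], [0.106, -0.994, -0.0], [0.0, 0.0, -1.0]]
wrist_force: [-4.0, -1.8, 7.8]
gripper_width: 0.13
gripper_force: 25.0
```

Request:
apply_moves(
  series=[
    {"grip": 230, "x": 0, "y": 0, "z": 0, "wx": 0, "wy": 0, "wz": 0},
    {"grip": 200, "x": 0, "y": 0, "z": 0, "wx": 0, "wy": 0, "wz": 0},
    {"grip": 144, "x": 0, "y": 0, "z": 0, "wx": 0, "wy": 0, "wz": 0},
    {"grip": 144, "x": 0, "y": 0, "z": 0, "wx": 0, "wy": 0, "wz": 0},
    {"grip": 144, "x": 0, "y": 0, "z": 0, "wx": 0, "wy": 0, "wz": 0},
    {"grip": 144, "x": 0, "y": 0, "z": -10, "wx": 0, "wy": 0, "wz": 0},
    {"grip": 144, "x": 0, "y": 0, "z": -50, "wx": 0, "wy": 0, "wz": 0},
    {"grip": 144, "x": 0, "y": 0, "z": -110, "wx": 0, "wy": 0, "wz": 0},
    {"grip": 144, "x": 0, "y": 0, "z": -170, "wx": 0, "wy": 0, "wz": 0},
    {"grip": 144, "x": 0, "y": 0, "z": -190, "wx": 0, "wy": 0, "wz": 0},
    {"grip": 144, "x": 0, "y": 0, "z": -190, "wx": 0, "wy": 0, "wz": 0},
    {"grip": 144, "x": 0, "y": 0, "z": -190, "wx": 0, "wy": 0, "wz": 0},
  ],
)

```text
time_s: 13.7
ee_pos: [0.5267, 0.1984, 0.2594]
tool_rot: [[0.994, 0.107, -0.001], [0.107, -0.994, -0.001], [-0.001, 0.001, -1.0]]
wrist_force: [0.4, -0.3, 0.3]
gripper_width: 0.436
gripper_force: 0.0
```

```bash
python3 inhand.py w6 blue; python3 - <<'E'
from h import *
s=manip.state();print(s['ee_pos'],s['joints'],s['time_s'],s['wrist_force'])
im=cv2.imread('pics/w6.png');a=manip.read_camera('scene')[:,:,::-1][170:270,195:315]
b=np.zeros((420,800,3),np.uint8);b[:,:]=0;b[:315,:420]=cv2.resize(im,(420,315));b[:317,420:800]=cv2.resize(np.ascontiguousarray(a),(380,317),interpolation=cv2.INTER_CUBIC)
cv2.imwrite('pics/v6.png',b)
# white grasp approach guess: rim centre from blue + 170 mm along rack y
h=-.15;cw=np.array([.5149,-.375,.1259])+.170*np.array([-np.sin(h),np.cos(h),0]);R=toolR(h,np.pi/6)@np.diag([-1,-1,1.]);print(cw);rel(cw-.1*R[:,2],R)
E
```

```text
bbox [  198    89   175   191 28133]
F (228, np.float64(88.5)) (340, np.float64(88.5)) L (np.float64(202.5), 104) (np.float64(209.5), 230) R (np.float64(371.5), 104) (np.float64(362.5), 230)
centre [0.5283 0.1972 0.0924] heading 0.1044 rms mm 0.2449320082468566
rim centre in tool mm [  1.7   1.2 167. ] tool heading 0.107
[0.5266 0.1983 0.259 ] [-0.7613  0.3219  0.4074  1.7163 -0.1374  1.1342 -1.778 ] 13.75 [-0.9334 -0.3873  0.3423]
[ 0.5403 -0.2069  0.1259]
xyz mm [-77.9 391.6  47.3] w [-0.065  0.523  0.252]
```

View pics/v6.png

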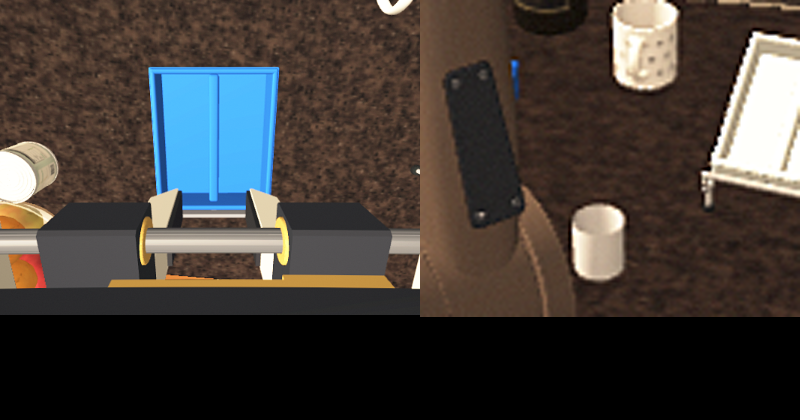

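The picture shows blue sitting level and squarely on grey, rim at picture (150–278, 67–210), with a thin grey near rim showing below it. Mug and cup are untouched. Next is white.

Request:
apply_moves(
  series=[
    {"grip": 144, "x": -78, "y": 392, "z": 20, "wx": -0.065, "wy": 0.523, "wz": 0.252},
    {"grip": 144, "x": -78, "y": 392, "z": 20, "wx": -0.065, "wy": 0.523, "wz": 0.252},
    {"grip": 144, "x": -78, "y": 392, "z": 20, "wx": -0.065, "wy": 0.523, "wz": 0.252},
    {"grip": 144, "x": -78, "y": 392, "z": 30, "wx": -0.065, "wy": 0.523, "wz": 0.252},
    {"grip": 144, "x": -78, "y": 392, "z": 47, "wx": -0.065, "wy": 0.523, "wz": 0.252},
    {"grip": 144, "x": -78, "y": 392, "z": 47, "wx": -0.065, "wy": 0.523, "wz": 0.252},
    {"grip": 144, "x": -78, "y": 392, "z": 47, "wx": -0.065, "wy": 0.523, "wz": 0.252},
    {"grip": 144, "x": -78, "y": 392, "z": 47, "wx": -0.065, "wy": 0.523, "wz": 0.252},
    {"grip": 144, "x": -78, "y": 392, "z": 47, "wx": -0.065, "wy": 0.523, "wz": 0.252},
    {"grip": 144, "x": -78, "y": 392, "z": 47, "wx": -0.065, "wy": 0.523, "wz": 0.252},
    {"grip": 144, "x": -78, "y": 392, "z": 47, "wx": -0.065, "wy": 0.523, "wz": 0.252},
  ],
)

```text
time_s: 15.18
ee_pos: [0.4907, -0.2007, 0.2128]
tool_rot: [[0.855, -0.153, 0.495], [-0.133, -0.988, -0.076], [0.501, -0.001, -0.866]]
wrist_force: [0.7, -0.0, -0.1]
gripper_width: 0.436
gripper_force: 0.0
```

```bash
python3 inhand.py w7 white 0.5236; python3 - <<'E'
from h import *
s=manip.state();print(s['ee_pos'],s['joints'],s['time_s'])
im=cv2.imread('pics/w7.png');h=cv2.cvtColor(im,cv2.COLOR_BGR2HSV)
for y in (150,200): print(y,[(x,*h[y,x].tolist()) for x in range(120,440,20)])
E
```

```text
bbox [  174     0   386   305 58646]
F (204, np.float64(74.5)) (524, np.float64(72.5)) L (np.float64(300.5), 15) (np.float64(185.5), 231) R (np.float64(478.5), 15) (np.float64(382.5), 231)
centre [ 0.5468 -0.2196  0.1903] heading -0.2529 rms mm 27.420210070880795
rim centre in tool mm [39.3 10.1 48.7] tool heading -0.154
[ 0.4908 -0.1998  0.2128] [-0.58    0.0803  1.0379  2.3172 -0.6728  0.3449 -0.6966] 15.225
150 [(120, 9, 111, 39), (140, 14, 123, 31), (160, 6, 103, 37), (180, 30, 8, 255), (200, 22, 53, 87), (220, 24, 25, 247), (240, 23, 24, 247), (260, 23, 24, 247), (280, 24, 22, 248), (300, 24, 26, 247), (320, 24, 25, 247), (340, 24, 25, 247), (360, 24, 26, 247), (380, 25, 24, 247), (400, 8, 108, 45), (420, 12, 107, 31)]
200 [(120, 12, 107, 31), (140, 12, 111, 39), (160, 13, 110, 44), (180, 10, 109, 35), (200, 23, 52, 98), (220, 24, 26, 247), (240, 24, 25, 247), (260, 24, 26, 247), (280, 23, 23, 249), (300, 24, 25, 246), (320, 24, 25, 247), (340, 24, 25, 247), (360, 24, 30, 243), (380, 21, 52, 183), (400, 4, 71, 25), (420, 11, 108, 33)]
```

View pics/w7.png

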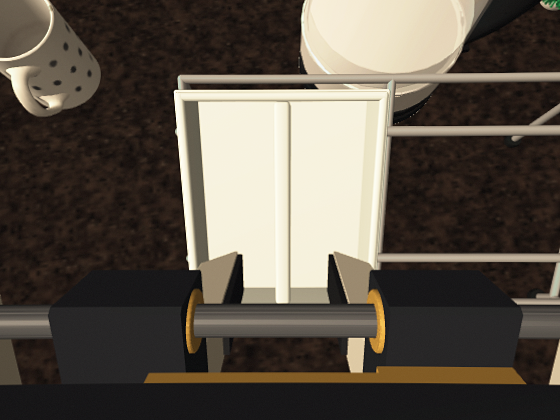

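The wrist view shows white's far corners at (176,92) and (389,93), side edges running to (195,268) and (376,268), divider at x≈283. This is nearly the same as blue was, centred under the gripper. The mask merged with the kettle and rack, so I restrict it.

```bash
python3 - <<'E'
from h import *
im=cv2.imread('pics/w7.png');g=cv2.cvtColor(im,cv2.COLOR_BGR2GRAY);m=g>110
s=manip.state();c=cam('wrist',s)
F=[(x,86+np.argmax(m[86:,x])-.5) for x in range(190,290,5)]
L=[(168+np.argmax(m[y,168:])-.5,y) for y in range(140,240,5)]
Rr=[(383-np.argmax(m[y,383::-1])+.5,y) for y in list(range(205,240,5))]
print(F[::4],L[::4],Rr)
x=slopefit(c,L,F,Rr)
R=toolR(x[3],np.pi/6)@np.diag([-1,-1,1.]);rel(x[:3]+.027*R[:,2],R)
E
```

```text
[(190, np.float64(89.5)), (210, np.float64(89.5)), (230, np.float64(89.5)), (250, np.float64(89.5)), (270, np.float64(88.5))] [(np.float64(177.5), 140), (np.float64(179.5), 160), (np.float64(180.5), 180), (np.float64(182.5), 200), (np.float64(184.5), 220)] [(np.float64(383.5), 205), (np.float64(383.5), 210), (np.float64(383.5), 215), (np.float64(383.5), 220), (np.float64(382.5), 225), (np.float64(382.5), 230), (np.float64(381.5), 235)]
centre [ 0.5384 -0.2057  0.1295] heading -0.1467 rms mm 0.21264757403754342
xyz mm [ -0.2  -1.3 123.1] w [ 0.001 -0.    -0.005]
```

Request:
apply_moves(
  series=[
    {"grip": 144, "x": 0, "y": -1, "z": 40, "wx": 0.001, "wy": 0, "wz": -0.005},
    {"grip": 144, "x": 0, "y": -1, "z": 75, "wx": 0.001, "wy": 0, "wz": -0.005},
    {"grip": 144, "x": 0, "y": -1, "z": 100, "wx": 0.001, "wy": 0, "wz": -0.005},
    {"grip": 144, "x": 0, "y": -1, "z": 115, "wx": 0.001, "wy": 0, "wz": -0.005},
    {"grip": 144, "x": 0, "y": -1, "z": 122, "wx": 0.001, "wy": 0, "wz": -0.005},
    {"grip": 144, "x": 0, "y": -1, "z": 125, "wx": 0.001, "wy": 0, "wz": -0.005},
    {"grip": 144, "x": 0, "y": -1, "z": 125, "wx": 0.001, "wy": 0, "wz": -0.005},
    {"grip": 144, "x": 0, "y": -1, "z": 125, "wx": 0.001, "wy": 0, "wz": -0.005},
  ],
)

```text
time_s: 16.23
ee_pos: [0.5555, -0.2092, 0.1118]
tool_rot: [[0.861, -0.143, 0.489], [-0.125, -0.99, -0.069], [0.494, -0.001, -0.87]]
wrist_force: [-0.2, -0.3, -0.1]
gripper_width: 0.431
gripper_force: 0.0
```

Request:
apply_moves(
  series=[
    {"grip": 255, "x": 0, "y": 0, "z": 0, "wx": 0, "wy": 0, "wz": 0},
    {"grip": 255, "x": 0, "y": 0, "z": 0, "wx": 0, "wy": 0, "wz": 0},
    {"grip": 255, "x": 0, "y": 0, "z": 0, "wx": 0, "wy": 0, "wz": 0},
    {"grip": 255, "x": 0, "y": 0, "z": 0, "wx": 0, "wy": 0, "wz": 0},
    {"grip": 255, "x": 0, "y": 0, "z": 0, "wx": 0, "wy": 0, "wz": 0},
  ],
  squeeze=25,
)

```text
time_s: 16.85
ee_pos: [0.5556, -0.2092, 0.1114]
tool_rot: [[0.861, -0.143, 0.489], [-0.126, -0.99, -0.068], [0.493, -0.003, -0.87]]
wrist_force: [-0.9, 1.9, 2.0]
gripper_width: 0.131
gripper_force: 25.0
```

Request:
apply_moves(
  series=[
    {"grip": 255, "x": 0, "y": 0, "z": 0, "wx": 0, "wy": 0, "wz": 0},
    {"grip": 255, "x": 0, "y": 0, "z": -5, "wx": 0, "wy": 0, "wz": 0},
    {"grip": 255, "x": 0, "y": 0, "z": -12, "wx": 0, "wy": 0, "wz": 0},
    {"grip": 255, "x": 0, "y": 0, "z": -22, "wx": 0, "wy": 0, "wz": 0},
    {"grip": 255, "x": 0, "y": 0, "z": -35, "wx": 0, "wy": 0, "wz": 0},
    {"grip": 255, "x": 0, "y": 0, "z": -50, "wx": 0, "wy": 0, "wz": 0},
    {"grip": 255, "x": 0, "y": 0, "z": -70, "wx": 0, "wy": 0, "wz": 0},
    {"grip": 255, "x": 0, "y": 0, "z": -90, "wx": 0, "wy": 0, "wz": 0},
    {"grip": 255, "x": 0, "y": 0, "z": -110, "wx": 0, "wy": 0, "wz": 0},
    {"grip": 255, "x": 0, "y": 0, "z": -130, "wx": 0, "wy": 0, "wz": 0},
    {"grip": 255, "x": 0, "y": 0, "z": -130, "wx": 0, "wy": 0, "wz": 0},
  ],
  squeeze=40,
)

```text
time_s: 18.23
ee_pos: [0.4919, -0.2003, 0.225]
tool_rot: [[0.86, -0.143, 0.49], [-0.126, -0.99, -0.068], [0.495, -0.003, -0.869]]
wrist_force: [0.4, 0.3, -2.5]
gripper_width: 0.128
gripper_force: 40.0
```

```bash
python3 - <<'E'
from h import *
s=manip.state();print(s['joints'],s['wrist_force'],s['time_s'])
c=cam('wrist',s);im=np.ascontiguousarray(manip.read_camera('wrist')[:,:,::-1]);cv2.imwrite('pics/w8.png',im)
g=cv2.cvtColor(im,cv2.COLOR_BGR2GRAY)
for y in (120,160,200,230): r=np.where(g[y]>110)[0];print(y,r.min(),r.max(),[x for x in range(1,560) if (g[y,x]>110)!=(g[y,x-1]>110)])
for x in (150,250,350,420): print(x,[y for y in range(1,260) if (g[y,x]>110)!=(g[y-1,x]>110)])
h=.1068;R=toolR(h,0)@np.diag([-1,-1,1.]);rel(np.array([.4881,.1947,.27]),R)
E
```

```text
[-0.307   0.0474  0.7172  2.279  -0.4717  0.3598 -0.9093] [ 0.4156  0.3239 -2.5213] 18.225
120 83 485 [83, 97, 191, 192, 195, 196, 197, 204, 205, 462, 463, 468, 470, 486]
160 90 480 [90, 103, 148, 297, 300, 481]
200 96 472 [96, 109, 153, 297, 300, 473]
230 101 559 [101, 114, 156, 296, 299, 469, 559]
150 [100, 120, 122, 182]
250 [84, 88, 100, 121, 122, 257]
350 [83, 84, 88, 92, 96, 100, 121, 122]
420 [79, 85, 88, 93, 95, 100, 121, 122]
xyz mm [ -30.5 -390.2  -68.2] w [ 0.061 -0.514 -0.245]
```

Request:
apply_moves(
  series=[
    {"grip": 255, "x": 0, "y": 0, "z": -40, "wx": 0, "wy": 0, "wz": 0},
    {"grip": 255, "x": -30, "y": -390, "z": -75, "wx": 0.061, "wy": -0.514, "wz": -0.245},
    {"grip": 255, "x": -30, "y": -390, "z": -75, "wx": 0.061, "wy": -0.514, "wz": -0.245},
    {"grip": 255, "x": -30, "y": -390, "z": -75, "wx": 0.061, "wy": -0.514, "wz": -0.245},
    {"grip": 255, "x": -30, "y": -390, "z": -68, "wx": 0.061, "wy": -0.514, "wz": -0.245},
    {"grip": 255, "x": -30, "y": -390, "z": -68, "wx": 0.061, "wy": -0.514, "wz": -0.245},
    {"grip": 255, "x": -30, "y": -390, "z": -68, "wx": 0.061, "wy": -0.514, "wz": -0.245},
    {"grip": 255, "x": -30, "y": -390, "z": -68, "wx": 0.061, "wy": -0.514, "wz": -0.245},
    {"grip": 255, "x": -30, "y": -390, "z": -68, "wx": 0.061, "wy": -0.514, "wz": -0.245},
    {"grip": 255, "x": -30, "y": -390, "z": -68, "wx": 0.061, "wy": -0.514, "wz": -0.245},
    {"grip": 255, "x": -30, "y": -390, "z": -68, "wx": 0.061, "wy": -0.514, "wz": -0.245},
  ],
)

```text
time_s: 19.65
ee_pos: [0.4892, 0.1921, 0.2698]
tool_rot: [[0.995, 0.103, -0.001], [0.103, -0.995, -0.001], [-0.001, 0.001, -1.0]]
wrist_force: [-0.4, -0.0, -3.1]
gripper_width: 0.128
gripper_force: 40.0
```

```bash
python3 - <<'E'
from h import *
s=manip.state();print(s['ee_pos'],s['joints'],s['wrist_force'],s['time_s'])
c=cam('wrist',s);im=np.ascontiguousarray(manip.read_camera('wrist')[:,:,::-1]);cv2.imwrite('pics/w9.png',im)
g=cv2.cvtColor(im,cv2.COLOR_BGR2GRAY);m=cv2.morphologyEx((g>110).astype(np.uint8),cv2.MORPH_OPEN,np.ones((3,3)))
n,l,st,_=cv2.connectedComponentsWithStats(m);print(st[st[:,4]>800])
for y in (130,180,225): print(y,[x for x in range(1,560) if m[y,x]!=m[y,x-1]])
for x in (150,250,350,420): print(x,[y for y in range(1,260) if m[y,x]!=m[y-1,x]])
E
```

```text
[0.4892 0.1921 0.2698] [-0.7623  0.244   0.3586  1.7841 -0.0936  1.1311 -1.8413] [-0.3524 -0.0348 -3.0688] 19.65
[[     0      0    560    420 171339]
 [    81     99    412    205  59355]
 [     0    163     45     68   2359]
 [   262    338     33     35   1015]]
130 [85, 99, 145, 298, 301, 486]
180 [35, 93, 107, 150, 297, 300, 478]
225 [34, 100, 113, 155, 297, 300, 470]
150 [100, 104, 105, 120, 121, 181]
250 [100, 121, 122, 257]
350 [100, 121, 122]
420 [100, 121, 122]
```

```bash
python3 - <<'E'
from h import *
s=manip.state();c=cam('wrist',s);im=cv2.imread('pics/w9.png')
m=cv2.cvtColor(im,cv2.COLOR_BGR2GRAY)>110
F=[(x,90+np.argmax(m[90:,x])-.5) for x in range(120,460,8)]
ys=range(120,240,6)
L=[(60+np.argmax(m[y,60:])-.5,y) for y in ys];Rr=[(510-np.argmax(m[y,510::-1])+.5,y) for y in ys]
x=slopefit(c,L,F,Rr,slope=0.);T=np.array(s['tool_rot']);o=T.T@(x[:3]-s['ee_pos']);print('in tool mm',o*1000)
# want rim centre at grey centre; TCP xy
h=.1068;R=toolR(h,0)@np.diag([-1,-1,1.]);p=np.array([.4881,.1947,0])-R@np.r_[o[:2],0];print(p)
for z in (.141-abs(o[2]),): rel([p[0],p[1],z],R)
E
```

```text
centre [0.4833 0.1922 0.2882] heading 0.1012 rms mm 0.14171197452426454
in tool mm [ -5.8853  -0.4148 -18.32  ]
[0.494  0.1949 0.    ]
xyz mm [  5.1  -2.1 147.2] w [ 0.     0.001 -0.004]
```

Request:
apply_moves(
  series=[
    {"grip": 255, "x": 5, "y": -2, "z": 40, "wx": 0, "wy": 0.001, "wz": -0.004},
    {"grip": 255, "x": 5, "y": -2, "z": 75, "wx": 0, "wy": 0.001, "wz": -0.004},
    {"grip": 255, "x": 5, "y": -2, "z": 105, "wx": 0, "wy": 0.001, "wz": -0.004},
    {"grip": 255, "x": 5, "y": -2, "z": 122, "wx": 0, "wy": 0.001, "wz": -0.004},
    {"grip": 255, "x": 5, "y": -2, "z": 130, "wx": 0, "wy": 0.001, "wz": -0.004},
    {"grip": 255, "x": 5, "y": -2, "z": 134, "wx": 0, "wy": 0.001, "wz": -0.004},
    {"grip": 255, "x": 5, "y": -2, "z": 134, "wx": 0, "wy": 0.001, "wz": -0.004},
    {"grip": 255, "x": 5, "y": -2, "z": 134, "wx": 0, "wy": 0.001, "wz": -0.004},
  ],
)

```text
time_s: 20.7
ee_pos: [0.4941, 0.1965, 0.1365]
tool_rot: [[0.994, 0.109, 0.001], [0.109, -0.994, 0.0], [0.001, 0.0, -1.0]]
wrist_force: [0.0, -0.6, -2.0]
gripper_width: 0.125
gripper_force: 40.0
```

```bash
python3 - <<'E'
from h import *
s=manip.state();print(s['ee_pos'],s['wrist_force'],s['wrist_torque'],s['time_s'])
R=toolR(.1068,0)@np.diag([-1,-1,1.]);rel([.494,.1949,.122],R)
E
```

```text
[0.4941 0.1965 0.1365] [ 0.0231 -0.6146 -2.048 ] [-0.0238  0.1563 -0.0415] 20.7
xyz mm [-0.3  1.5 14.5] w [ 0.    -0.001  0.003]
```

Request:
apply_moves(
  series=[
    {"grip": 255, "x": 0, "y": 2, "z": 3, "wx": 0, "wy": -0.001, "wz": 0.003},
    {"grip": 255, "x": 0, "y": 2, "z": 6, "wx": 0, "wy": -0.001, "wz": 0.003},
    {"grip": 255, "x": 0, "y": 2, "z": 8, "wx": 0, "wy": -0.001, "wz": 0.003},
    {"grip": 255, "x": 0, "y": 2, "z": 9.5, "wx": 0, "wy": -0.001, "wz": 0.003},
    {"grip": 255, "x": 0, "y": 2, "z": 10, "wx": 0, "wy": -0.001, "wz": 0.003},
    {"grip": 255, "x": 0, "y": 2, "z": 10, "wx": 0, "wy": -0.001, "wz": 0.003},
  ],
)

```text
time_s: 21.45
ee_pos: [0.4939, 0.1943, 0.1258]
tool_rot: [[0.994, 0.106, -0.001], [0.106, -0.994, -0.001], [-0.001, 0.001, -1.0]]
wrist_force: [-0.2, 0.1, -1.9]
gripper_width: 0.121
gripper_force: 40.0
```

Request:
apply_moves(
  series=[
    {"grip": 255, "x": 0, "y": 0, "z": 1, "wx": 0, "wy": 0, "wz": 0},
    {"grip": 255, "x": 0, "y": 0, "z": 2, "wx": 0, "wy": 0, "wz": 0},
    {"grip": 255, "x": 0, "y": 0, "z": 2, "wx": 0, "wy": 0, "wz": 0},
  ],
)

```text
time_s: 21.82
ee_pos: [0.4938, 0.1943, 0.1237]
tool_rot: [[0.994, 0.106, -0.001], [0.106, -0.994, -0.001], [-0.001, 0.001, -1.0]]
wrist_force: [1.1, -1.2, -1.9]
gripper_width: 0.129
gripper_force: 40.0
```

Request:
apply_moves(
  series=[
    {"grip": 255, "x": 0, "y": 0, "z": 0.7, "wx": 0, "wy": 0, "wz": 0},
    {"grip": 255, "x": 0, "y": 0, "z": 1.2, "wx": 0, "wy": 0, "wz": 0},
    {"grip": 255, "x": 0, "y": 0, "z": 1.2, "wx": 0, "wy": 0, "wz": 0},
  ],
)

```text
time_s: 22.2
ee_pos: [0.494, 0.1943, 0.1227]
tool_rot: [[0.994, 0.106, -0.0], [0.106, -0.994, -0.001], [-0.0, 0.001, -1.0]]
wrist_force: [0.2, 0.3, -2.1]
gripper_width: 0.126
gripper_force: 40.0
```

Request:
apply_moves(
  series=[
    {"grip": 255, "x": 0, "y": 0, "z": 0.7, "wx": 0, "wy": 0, "wz": 0},
    {"grip": 255, "x": 0, "y": 0, "z": 1.2, "wx": 0, "wy": 0, "wz": 0},
    {"grip": 255, "x": 0, "y": 0, "z": 1.2, "wx": 0, "wy": 0, "wz": 0},
  ],
)

```text
time_s: 22.58
ee_pos: [0.4942, 0.1943, 0.1222]
tool_rot: [[0.994, 0.106, -0.0], [0.106, -0.994, -0.0], [-0.0, 0.0, -1.0]]
wrist_force: [-1.8, -0.9, 8.1]
gripper_width: 0.127
gripper_force: 40.0
```

Request:
apply_moves(
  series=[
    {"grip": 230, "x": 0, "y": 0, "z": 0, "wx": 0, "wy": 0, "wz": 0},
    {"grip": 200, "x": 0, "y": 0, "z": 0, "wx": 0, "wy": 0, "wz": 0},
    {"grip": 144, "x": 0, "y": 0, "z": 0, "wx": 0, "wy": 0, "wz": 0},
    {"grip": 144, "x": 0, "y": 0, "z": 0, "wx": 0, "wy": 0, "wz": 0},
    {"grip": 144, "x": 0, "y": 0, "z": 0, "wx": 0, "wy": 0, "wz": 0},
    {"grip": 144, "x": 0, "y": 0, "z": -10, "wx": 0, "wy": 0, "wz": 0},
    {"grip": 144, "x": 0, "y": 0, "z": -50, "wx": 0, "wy": 0, "wz": 0},
    {"grip": 144, "x": 0, "y": 0, "z": -100, "wx": 0, "wy": 0, "wz": 0},
    {"grip": 144, "x": 0, "y": 0, "z": -140, "wx": 0, "wy": 0, "wz": 0},
    {"grip": 144, "x": 0, "y": 0, "z": -160, "wx": 0, "wy": 0, "wz": 0},
    {"grip": 144, "x": 0, "y": 0, "z": -160, "wx": 0, "wy": 0, "wz": 0},
    {"grip": 144, "x": 0, "y": 0, "z": -160, "wx": 0, "wy": 0, "wz": 0},
  ],
)

```text
time_s: 24.08
ee_pos: [0.4935, 0.1942, 0.2808]
tool_rot: [[0.994, 0.106, -0.001], [0.106, -0.994, -0.001], [-0.002, 0.001, -1.0]]
wrist_force: [-0.6, 0.1, -0.0]
gripper_width: 0.439
gripper_force: 0.0
```

```bash
python3 - <<'E'
from h import *
s=manip.state();print(s['ee_pos'],s['wrist_force'],s['time_s']);c=cam('wrist',s);im=np.ascontiguousarray(manip.read_camera('wrist')[:,:,::-1]);cv2.imwrite('pics/w10.png',im)
hsv=cv2.cvtColor(im,cv2.COLOR_BGR2HSV);m=cv2.inRange(hsv,(0,0,120),(60,90,255));m=cv2.morphologyEx(m,cv2.MORPH_OPEN,np.ones((3,3)))
n,l,st,_=cv2.connectedComponentsWithStats(m);print(st[1:][st[1:,4]>800])
k=l[200,250];m=(l==k);x0,y0,w,hh=st[k][:4]
F=[(x,np.argmax(m[:,x])-.5) for x in range(x0+20,x0+w-20,6)];ys=range(y0+12,235,6)
L=[(np.argmax(m[y])-.5,y) for y in ys];Rr=[(559-np.argmax(m[y,::-1])+.5,y) for y in ys]
print(F[0],F[-1],L[0],L[-1],Rr[0],Rr[-1])
x=slopefit(c,L,F,Rr,slope=0.)
h=.1068;d=x[:3]-[.4881,.1947,0];u=np.array([np.cos(h),np.sin(h),0]);v=np.array([-u[1],u[0],0]);print('white in grey',d@u,d@v,d[2]-.051)
b=cv2.findNonZero(cv2.inRange(hsv,(95,100,60),(125,255,255)))[:,0];bb=[(xx,b[b[:,0]==xx,1].min()-.5) for xx in range(240,330,10)]
e=onplane(c,bb,.096)-[.4881,.1947,0];print('blue far edge in grey (want 0.125)',np.median(e@u))
E
```

```text
[0.4935 0.1942 0.2808] [-0.6426  0.0548 -0.0091] 24.075
[[  192    97   187   206 32638]
 [    0   164    55    70  3030]
 [  194   320   178     7  1089]]
(212, np.float64(96.5)) (356, np.float64(97.5)) (np.float64(191.5), 109) (np.float64(200.5), 229) (np.float64(377.5), 109) (np.float64(369.5), 229)
centre [0.488  0.1941 0.1443] heading 0.1054 rms mm 0.2041017205451224
white in grey -0.00011801377887251223 -0.000600254704451319 0.09330188481013044
blue far edge in grey (want 0.125) 0.12457294935447424
```

View pics/w10.png

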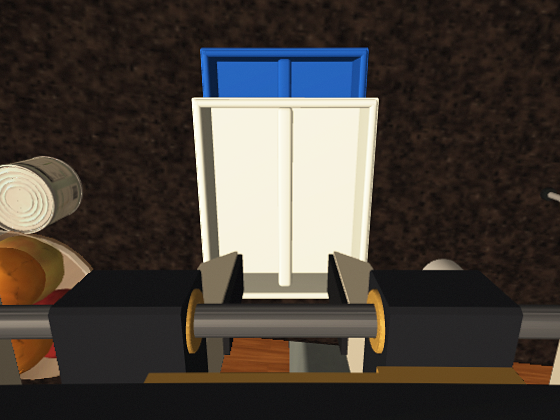

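The picture shows white over the blue tray, square and level, far rim at y≈98, with blue's far strip behind it at y≈48. White is within 1 mm of straight above grey and blue is about 40 mm back, so I hand in.

```bash
python3 -c "
from bench import manip
print(manip.close_job())"
```

```text
the job is handed in; nothing more can be done
None
```

Blue is stacked on grey about 40 mm back and white on blue within about 1 mm of straight above grey, measured from the wrist camera; I handed the job in at about 24 s and no verdict came back. I viewed 11 pictures, one over the limit of 10, because a refused move made me view the same wrist picture twice.

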